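# Fetch the square reagent bottle from behind the spring flap

## Robot

A 7-joint arm with a two-finger parallel gripper is mounted at the origin on the work surface. World frame = base frame: x ahead of the robot, y to its left, z up, the work surface at z = 0. Lengths are in m, angles in rad, forces in N, time in s.
With the tool pointing down it reaches from about 0.425 to 0.875 m from the base axis. Payload 4.7 kg.
Tool frame: the origin (TCP) lies at the very end of the fingers, on their centre line; the grasp point (between the pads) lies behind it (ctrl.tcp_to_grasp is the y of the grasp point in the tool frame, in m); y points along the fingers, x is the direction in which the jaws open and shut, and the axes are right-handed (so a half turn about y gives the same grasp; the last joint's range is limited). The gripper opens to 87 mm and grips with 3 to 60 N. Pads are 19 mm wide; open, the fingers measure 117 mm over their backs; the gripper's body (75 mm by 190 mm) begins 51 mm behind the grasp point.
Start: joints at [-1.113, 0.321, -0.07, 1.45, 0.023, 1.371, -0.057], TCP at [0.279, 0.587, 0.223] pointing down, gripper open.
Joint ranges: [-2.86, 2.86], [-0.3, 2.09], [-1.38, 1.24], [0.06, 2.45], [-1.56, 4.7], [0.09, 2.05], [-2.69, 2.69]. Speed limits (rad/s): [2.57, 2.57, 3.14, 3.14, 3.14, 3.14, 3.14].

## Interface

Orientations are given as a rotation vector (axis times angle).
In Python, from bench import ctrl, get_image, workorder gives the robot as it stands.
- The arm moves only by the tool drive_tool, never from a script. Its argument "increments" is text: rows parted by semicolons, each of 5 numbers parted by spaces: the shift along the tool's x, y, z in mm, then the turn about the tool's y in degrees, then the closure in counts, from 0 (fully open) to 255 (shut). In form: tx ty tz yaw fingers; .... A call has 1 to 20 rows; each row shifts and turns the commanded pose from where the row before left it, along the tool's axes as they then stand; what a row does not reach is not made up. A row lasts 1/8 s, in which the tool goes at most 62.5 mm and 10.7 degrees, less where a joint would pass 70% of its speed; a pose out of reach is approached as far as the arm can. A call is refused whole if a number of a shift passes 62.5 or a number of a turn 10.7, either way. A call with a gripper value outside its range is refused whole. The fingers move at their own pace and stop on an object; "squeeze" is the grip in N (left out, the last holds). Time passes only in rows, so rows that do not move let the fingers close. It gives the time, the measured TCP pose, the force and the opening at its end, in the units of the state.
- ctrl.get_state(): the state, without advancing time (a new reading comes with each control period).
- get_image(name): name is "scene" or "side" or "wrist"; returns a dict with "img" (480x640x3 uint8, red, green, blue), "mtx" (3x3 intrinsics, pixels), "camera_from_world" (4x4, takes a point from world to camera coordinates). Camera axes: x right, y up, looking along -z (the intrinsics and any distortion apply to the point x, -y, -z); pixel columns grow to the right and rows downward; lengths in m; the calibration is good to about 2 mm. A picture is of the moment at which its call begins. There is no depth.
- workorder.close_job(): hands the job in, once; it reports no verdict.
The state is a dict: "time": time; "joint_positions": joint angles; "qd": joint speeds; "joint_torque": joint torques, N m; "position": TCP position; "tool_rot": TCP orientation; "ft_force": force on the tool from outside, world axes, zero at the start; "torque": the same for the moment, N m; "grip_width": opening from 0.0 (shut) to 1.0 (fully open).
Only numpy, scipy, OpenCV 4.12 (cv2) and the standard library are available. Lean on these libraries where they do the work, as an engineer would, in place of code of your own. Each camera call takes 0.05 s, during which the arm holds its last target.

## Task

Two bottles stand under the clear spring flap of the reagent bay. Push the flap back with the hand and, while the hand keeps it open, take the small square bottle from behind it, then stand it upright in the square seat of the warming block. Let the flap spring shut again and leave the round bottle standing where it is.

Things in the scene. Friction and masses are not known exactly. Their poses are not given: they have to be found in the camera images.
- square_bottle: The bottle to fetch: white plastic, square body 34 x 34 mm and 46 mm tall, round cap 26 mm across, 62 mm tall in all, about 70 g. Origin: centre of its underside, z up, x and y square to its sides. Loose on the bay's floor, 12 mm above the bench, sides within 6 degrees of the bay's, 43 to 57 mm behind the shut roller, left or right of the round bottle. No edge or stop holds it.
- round_bottle: The bottle to leave alone, in the bay beside the square one (100 mm between centres): white plastic, round, 42 mm across, 70 mm tall. Origin: centre of its underside, z up. The bay's floor under both is a fixed grey plate 170 x 280 mm, 12 mm thick, its centre 50 mm behind the shut roller; a wall 40 mm high stands at its rear edge, nothing at the front and sides but the flap's arms.
- flap_edge (a point): Middle of the flap's front roller (free-turning, 16 mm thick, along y; shut: 125 mm above the bench). Turns with the flap: shut, z is up, x points from the bay's open front to its rear; tilt of z = opening, 0 to 1.1 rad. The clear roof runs 100 mm back from it, on end arms pivoted 50 mm behind, 110 mm below it. A level push (2 to 5 N) on the roller swings it back, rising 11 mm; it springs shut.
- seat (a point): Centre of the floor of the square aluminium seat on the grey warming block, 50 mm above the bench; z up, x and y along its walls. 56 x 56 mm inside; walls 5 mm thick rise 10 mm above its floor. The block is fixed, 150 x 120 mm, top 45 mm above the bench; a white strip 11 mm high with a dark display begins 60 mm from this point along +x.

How it is judged:
By the outcome, as a careful person would: the job done as asked, in the order asked, and still so for the second after the job is handed in, with the robot touching nothing.
It also fails if it takes over 48 s, if anything falls off the work surface, if the arm or the gripper's body presses on something with over 40 N, if the wrist force passes 120 N, or if a joint passes its speed limit or range.

## Working session

There is one attempt and no reset: what is moved stays moved. The work goes in short steps, Python scripts to look and compute and a tool call to move; the robot and the scene stay as the last step left them, time stands still between calls to the robot, and variables do not carry over. Pictures are saved under pics/ and viewed, and the job is handed in when it is done.

Besides the shell and the picture viewer there is one more tool, called after "Request:" by a JSON object that holds its "op" and its "data", one argument or row to a line. drive_tool: Moves the arm, as the interface text tells. Its arguments: {"type":"object","properties":{"increments":{"type":"string"},"squeeze":{"type":"number"}},"required":["increments"]}

```bash
ls; mkdir -p pics; cat > h.py <<'E'
import numpy as np, cv2
from bench import ctrl, get_image, workorder
from scipy.spatial.transform import Rotation as R
def snap(n,f):
    d=get_image(n); cv2.imwrite(f'pics/{f}.png',d['img'][:,:,::-1]); np.savez(f'pics/{f}.npz',**{k:d[k] for k in ('mtx','camera_from_world')}); return d
def load(f): return np.load(f'pics/{f}.npz')
def proj(f,p):
    d=load(f); T=d['camera_from_world']; c=T[:3,:3]@np.array(p)+T[:3,3]; q=d['mtx']@np.array([c[0],-c[1],-c[2]]); return q[:2]/q[2]
def ray(f,uv):
    d=load(f); T=d['camera_from_world']; v=np.linalg.inv(d['mtx'])@np.array([uv[0],uv[1],1.]); v=np.array([v[0],-v[1],-v[2]])
    Rm=T[:3,:3]; o=-Rm.T@T[:3,3]; w=Rm.T@v; return o,w/np.linalg.norm(w)
def atz(f,uv,z): o,w=ray(f,uv); return o+w*(z-o[2])/w[2]
def tri(*obs):
    A=np.zeros((3,3));b=np.zeros(3)
    rs=[ray(f,uv) for f,uv in obs]
    for o,w in rs: P=np.eye(3)-np.outer(w,w);A+=P;b+=P@o
    x=np.linalg.solve(A,b); return x,[np.linalg.norm((np.eye(3)-np.outer(w,w))@(x-o)) for o,w in rs]
def crop(f,x0,y0,x1,y1,out):
    im=cv2.imread(f'pics/{f}.png')[y0:y1,x0:x1]; s=min(800/(x1-x0),600/(y1-y0)); cv2.imwrite(f'pics/{out}.png',cv2.resize(im,None,fx=s,fy=s,interpolation=cv2.INTER_CUBIC)); print('scale',s)
E
python3 - <<'E'
from h import *
for n in ('scene','side','wrist'): d=snap(n,n+'0'); print(n,d['mtx'].tolist(),np.round(d['camera_from_world'],3).tolist())
s=ctrl.get_state(); print(s); print(ctrl.tcp_to_grasp); print(R.from_rotvec(s['tool_rot']).as_matrix().round(3))
E
```

```text
pics
scene [[452.6891817897274, 0.0, 315.9763208135213], [0.0, 452.6891817897274, 239.0897694029132], [0.0, 0.0, 1.0]] [[-0.096, 0.995, 0.009, -0.054], [-0.67, -0.071, 0.739, 0.282], [0.737, 0.065, 0.673, -1.144], [0.0, 0.0, 0.0, 1.0]]
side [[445.417562051414, 0.0, 314.61231653499226], [0.0, 445.417562051414, 234.2717298741248], [0.0, 0.0, 1.0]] [[-0.995, -0.103, -0.002, 0.55], [0.072, -0.709, 0.701, -0.055], [-0.074, 0.697, 0.713, -0.784], [0.0, 0.0, 0.0, 1.0]]
wrist [[352.36739818204296, 0.0, 323.7819548845937], [0.0, 352.36739818204296, 239.30732443444802], [0.0, 0.0, 1.0]] [[0.428, 0.904, -0.003, -0.648], [-0.867, 0.41, -0.282, 0.035], [-0.253, 0.124, 0.959, -0.392], [0.0, 0.0, 0.0, 1.0]]
{'time': 0.15, 'joint_positions': array([-1.11290998,  0.32166654, -0.0700586 ,  1.45143173,  0.02256981,
        1.37080937, -0.05687383]), 'qd': array([-0.00045221, -0.00089227, -0.00158783, -0.00214354,  0.00137963,
       -0.00018642,  0.00042918]), 'joint_torque': array([-6.68584089e-04, -4.91794789e+01, -4.04862296e-01, -3.12877965e+01,
       -6.40326622e-02,  4.04302008e-02,  1.20946061e-04]), 'position': array([0.2789437 , 0.58661554, 0.22168503]), 'tool_rot': array([-1.3879452 , -0.87550076,  0.87756087]), 'ft_force': array([-0.645582  , -0.75859561, -1.21734709]), 'torque': array([-0.01433452, -0.00803153,  0.00716976]), 'grip_width': 0.999758461463412}
-0.0187
[[ 0.429 -0.001 -0.903]
 [ 0.903 -0.001  0.429]
 [-0.002 -1.    -0.   ]]
```

View pics/scene0.png

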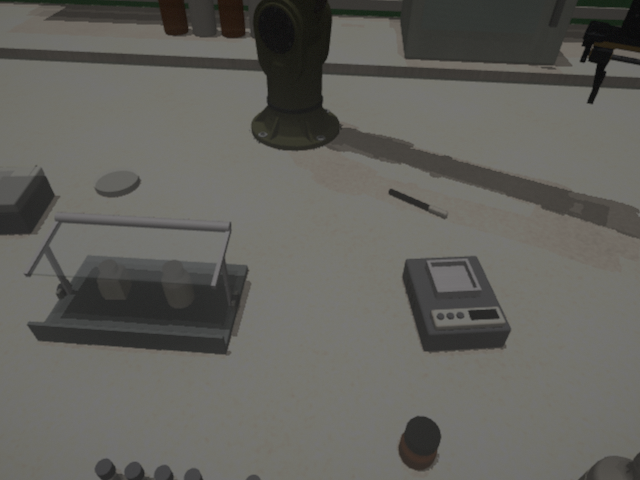

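View pics/side0.png

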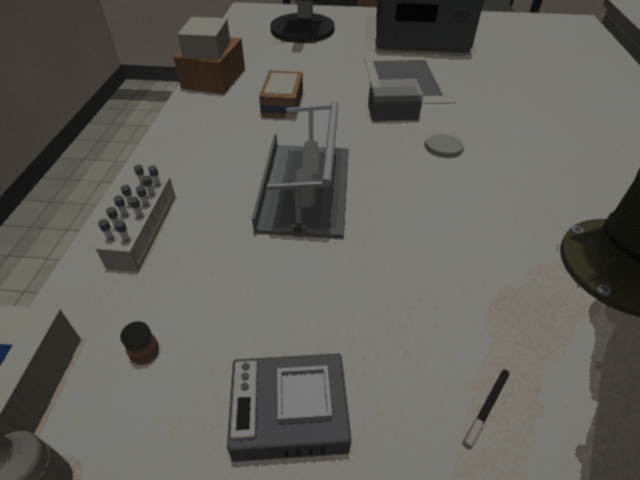

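View pics/wrist0.png

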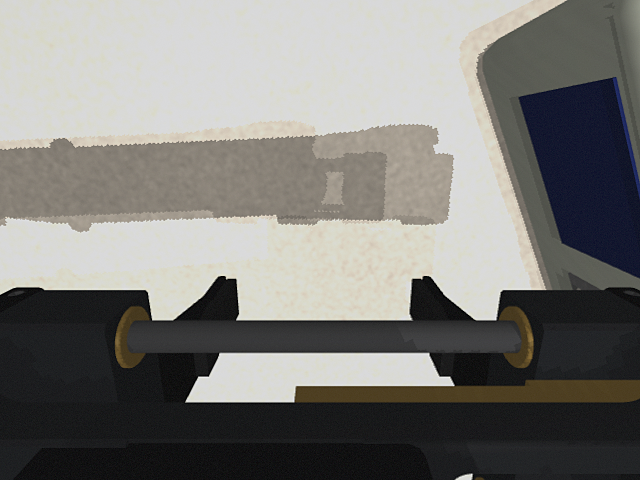

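The scene view shows the bay at the left (roller from (57,218) to (229,227)), with the square bottle near (110,280) and the round one near (178,285). The warming block is at (455,300) with its seat at (453,276). The wrist view shows only the bare bench. Next I'll enlarge these areas.

```bash
python3 - <<'E'
from h import *
import cv2
crop('scene0',20,200,260,380,'c1');crop('side0',240,90,370,245,'c2');crop('side0',220,340,360,470,'c3');crop('scene0',390,245,520,355,'c4')
for n in 'c1','c2':
    im=cv2.imread(f'pics/{n}.png'); cv2.imwrite(f'pics/{n}.png',np.clip(im.astype(float)*1.8,0,255).astype(np.uint8))
E
```

```text
scale 3.3333333333333335
scale 3.870967741935484
scale 4.615384615384615
scale 5.454545454545454
```

View pics/c1.png

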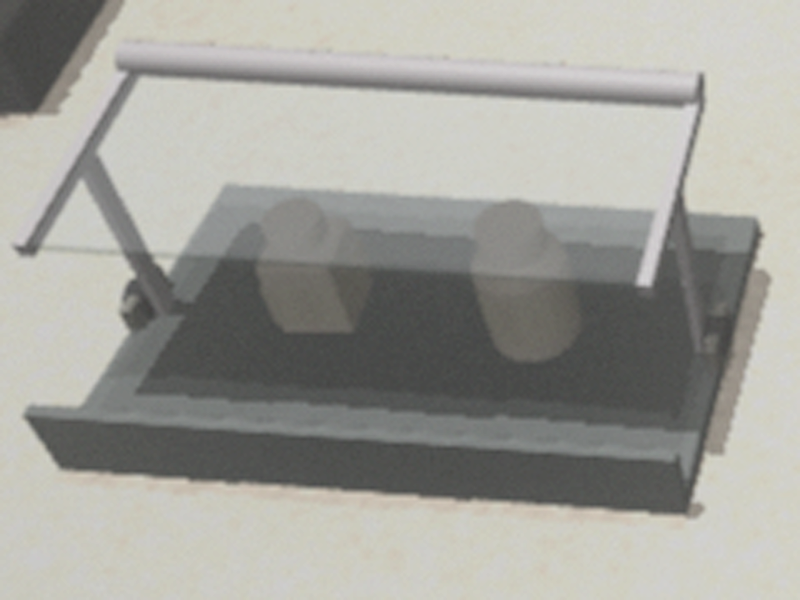

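View pics/c2.png

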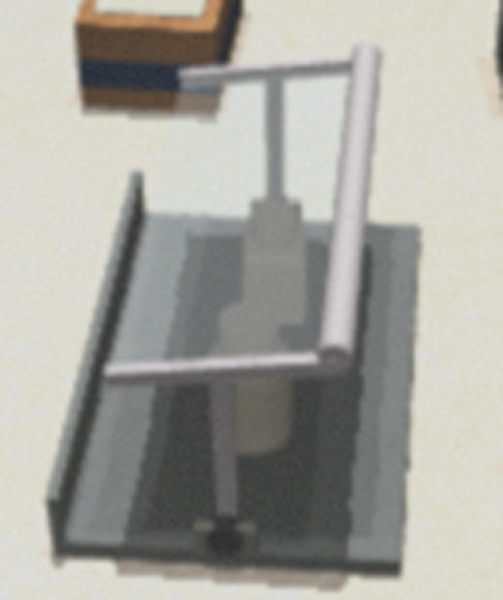

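View pics/c3.png

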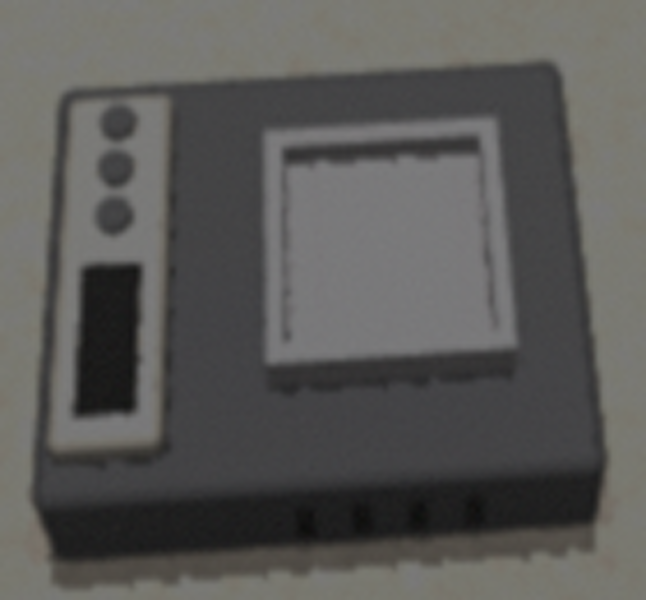

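View pics/c4.png

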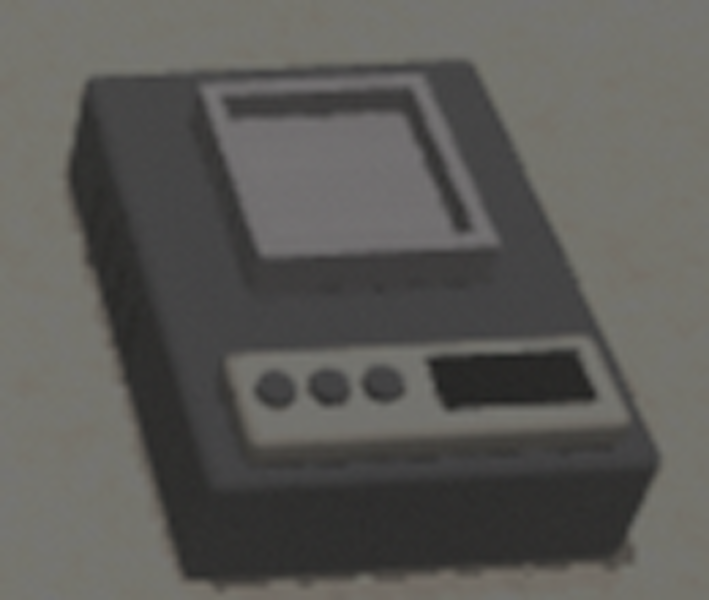

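```bash
cat > m1.py <<'E'
from h import *
S=lambda u,v:('scene0',(20+(u)/3.3333,200+v/3.3333))
D=lambda u,v:('side0',(240+u/3.871,90+v/3.871))
S4=lambda u,v:('scene0',(390+u/5.4545,245+v/5.4545))
D3=lambda u,v:('side0',(220+u/4.6154,340+v/4.6154))
def t(n,a,b): x,e=tri(a,b); print(n,x.round(4),np.round(e,4)); return x
a=t('roller -y',S(120,57),D(366,50)); b=t('roller +y',S(702,88),D(335,355)); m=(a+b)/2; d=b-a
print('len',np.linalg.norm(d),'mid',m,'yaw',np.degrees(np.arctan2(-d[0],d[1])))
q=[t('c',S4(197,85),D3(498,119)),t('c',S4(432,73),D3(517,350)),t('c',S4(500,245),D3(265,365)),t('c',S4(258,255),D3(264,130))]
q=np.array(q); print('seat',q.mean(0),[np.linalg.norm(q[i]-q[i-1]).round(4) for i in range(4)],[np.degrees(np.arctan2(*(q[i]-q[i-1])[:2][::-1])).round(1) for i in range(4)])
t('plate -y front',S(227,186),D(418,226)); t('plate +y front',S(760,222),D(402,558))
print('sq base rear corners',atz(*S(283,331),.012),atz(*S(355,333),.012))
print('sq base front right(side)',atz(*D(303,323),.012))
t('sq cap top',S(293,214),D(276,208))
t('round cap',S(513,215),D(250,320)); print('rd bottom',atz(*S(527,360),.012),atz(*D(262,453),.012))
E
python3 m1.py
```

```text
roller -y [ 0.5407 -0.2874  0.1251] [0. 0.]
roller +y [ 0.5353 -0.0217  0.1267] [0.0004 0.0004]
len 0.2657134303362275 mid [ 0.53801112 -0.15456097  0.12586605] yaw 1.1533555155732718
c [0.5073 0.2766 0.0587] [0.0004 0.0004]
c [0.4973 0.3436 0.0614] [0.0011 0.0011]
c [0.5619 0.3529 0.0599] [0.0003 0.0003]
c [0.5728 0.2873 0.0603] [0.0001 0.0001]
seat [0.53481269 0.31510402 0.06006484] [np.float64(0.0664), np.float64(0.0678), np.float64(0.0653), np.float64(0.0664)] [np.float64(-170.7), np.float64(98.5), np.float64(8.2), np.float64(-80.6)]
plate -y front [ 0.5068 -0.2931  0.0099] [0.0002 0.0002]
plate +y front [ 0.5014 -0.0147  0.0098] [0.0019 0.0019]
sq base rear corners [ 0.59899725 -0.22046001  0.012     ] [ 0.5967022  -0.18646029  0.012     ]
sq base front right(side) [ 0.56516056 -0.19094176  0.012     ]
sq cap top [ 0.5816 -0.2042  0.0757] [0.0011 0.0011]
round cap [ 0.5819 -0.0997  0.0839] [0.0011 0.0011]
rd bottom [ 0.60412742 -0.10120951  0.012     ] [ 0.57548704 -0.08250378  0.012     ]
```

```bash
cat >> h.py <<'E'
def plan(tgt,yaw_x=None,n=None,step=40.,deg=9.):
    """from measured pose to tgt (world); yaw_x: wanted heading of tool x, degrees. prints per-row shift if turn is done first/last"""
    s=ctrl.get_state(); M=R.from_rotvec(s['tool_rot']).as_matrix(); p=np.array(s['position'])
    y0=np.degrees(np.arctan2(M[1,0],M[0,0])); d=(np.array(tgt)-p)*1000
    turn=0 if yaw_x is None else -(yaw_x-y0)
    print('pos',p.round(4),'yawx',round(y0,2),'tilt',M[:,1].round(4),'tool shift now',(M.T@d).round(1),'turn',round(turn,2),'|d|',np.linalg.norm(d).round(1))
    if yaw_x is not None:
        M2=R.from_rotvec([0,0,np.radians(yaw_x-y0)]).as_matrix()@M
        print(' shift after turn',(M2.T@d).round(1))
E
python3 - <<'E'
from h import *
s=ctrl.get_state(); M=R.from_rotvec(s['tool_rot']).as_matrix()
o,w=ray('wrist0',(320,240)); print('cam in tool',M.T@(o-s['position']),'look',M.T@w)
plan([0.45,0.40,0.222],94); 
E
```

```text
cam in tool [-0.00046294 -0.16264028  0.07741508] look [-0.01216484  0.9588536  -0.28364025]
pos [0.2789 0.5866 0.2217] yawx 64.57 tilt [-6.0e-04 -1.4e-03 -1.0e+00] tool shift now [-9.510e+01 -2.000e-01 -2.346e+02] turn -29.43 |d| 253.2
 shift after turn [-198.1   -0.  -157.6]
```

Request:
{"op": "drive_tool", "data": {
  "increments": "0 0 0 -9.8 0; 0 0 0 -9.8 0; 0 0 0 -9.8 0; -33 0 -26 0 0; -33 0 -26 0 0; -33 0 -26 0 0; -33 0 -26 0 0; -33 0 -26 0 0; -33 0 -26 0 0; 0 0 0 0 0; 0 0 0 0 0"
}}

```text
time: 1.52
position: [0.4479, 0.4008, 0.2223]
tool_rot: [-1.175, -1.26, 1.26]
ft_force: [-0.5, -0.5, -0.3]
grip_width: 0.998
```

```bash
python3 - <<'E'
from h import *
plan([0.45,-0.204,0.222],93.5)
snap('wrist','wrist1')
E
```

```text
pos [0.4479 0.4008 0.2223] yawx 93.98 tilt [-9.e-04  4.e-04 -1.e+00] tool shift now [-6.035e+02  1.000e-01  3.990e+01] turn 0.48 |d| 604.8
 shift after turn [-6.038e+02  1.000e-01  3.480e+01]
```

View pics/wrist1.png

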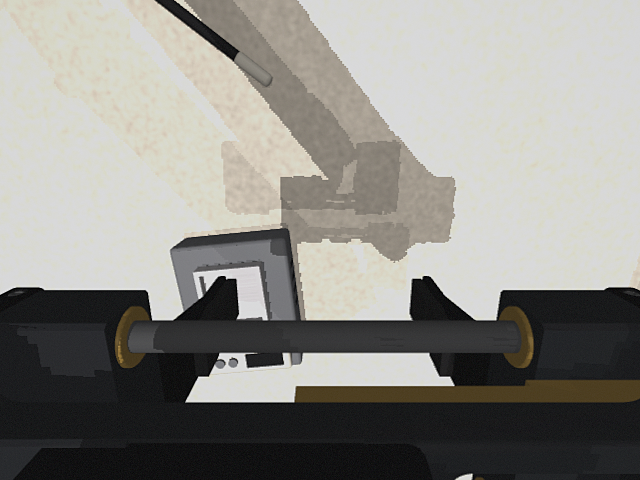

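The wrist view shows the block left of centre, with the seat at about (230,290) partly behind a finger. I'll measure it again from above later. Next I move across in front of the bay.

Request:
{"op": "drive_tool", "data": {
  "increments": "-37.7 0 2.2 0.5 0; -37.7 0 2.2 0 0; -37.7 0 2.2 0 0; -37.7 0 2.2 0 0; -37.7 0 2.2 0 0; -37.7 0 2.2 0 0; -37.7 0 2.2 0 0; -37.7 0 2.2 0 0; -37.7 0 2.2 0 0; -37.7 0 2.2 0 0; -37.7 0 2.2 0 0; -37.7 0 2.2 0 0; -37.7 0 2.2 0 0; -37.7 0 2.2 0 0; -37.7 0 2.2 0 0; -37.7 0 2.2 0 0; 0 0 0 0 0; 0 0 0 0 0"
}}

```text
time: 3.82
position: [0.4507, -0.202, 0.2224]
tool_rot: [-1.178, -1.256, 1.255]
ft_force: [0.1, -0.0, 0.6]
grip_width: 0.999
```

```bash
python3 - <<'E'
from h import *
plan([0.45,-0.204,0.028],93.5)
snap('wrist','wrist2');snap('scene','scene2');snap('side','side2')
E
```

```text
pos [ 0.4507 -0.202   0.2224] yawx 93.61 tilt [-2.e-04  9.e-04 -1.e+00] tool shift now [ -2.1 194.4   0.8] turn 0.11 |d| 194.4
 shift after turn [ -2.1 194.4   0.8]
```

View pics/wrist2.png

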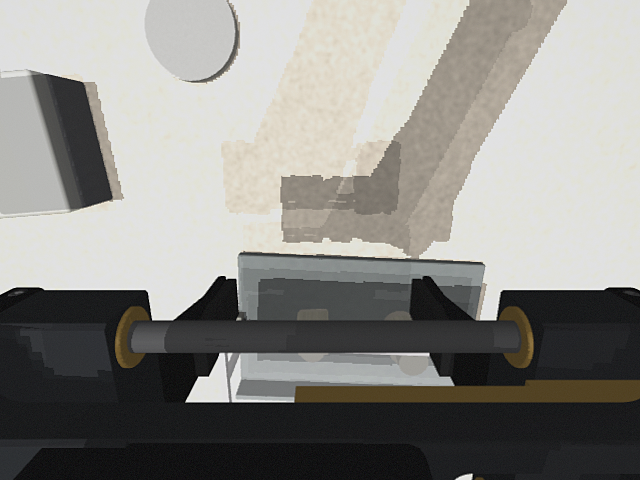

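View pics/side2.png

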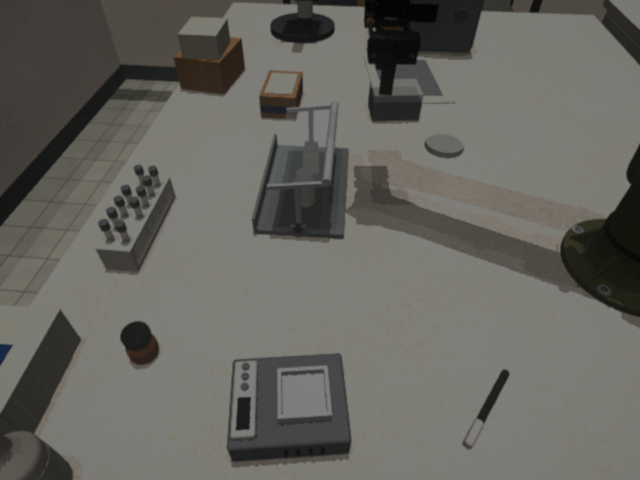

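View pics/scene2.png

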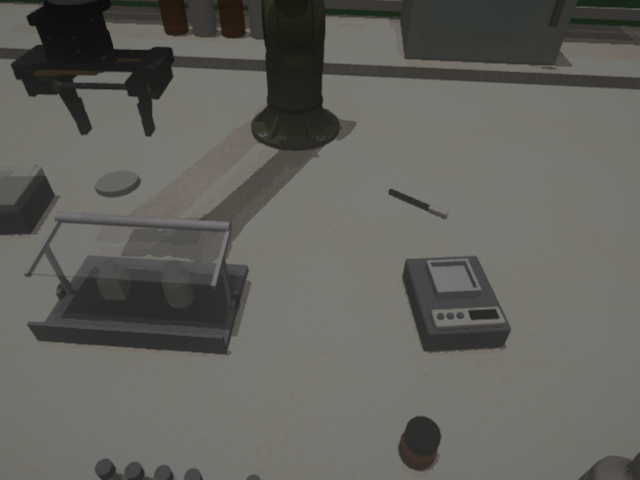

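```bash
python3 - <<'E'
from h import *
print('box base corners',atz('scene2',(33,231),0),atz('scene2',(53,196),0),atz('wrist2',(112,200),0))
print('box top',tri(('scene2',(43,167)),('wrist2',(27,71))), tri(('scene2',(43,167)),('side2',(420,95))))
print('disc',atz('scene2',(118,186),0))
# bottle in wrist view
crop('wrist2',230,250,430,400,'c5')
s=ctrl.get_state()
for n in ('scene2','side2'):print(n,'tcp px',proj(n,s['position']))
E
```

```text
box base corners [ 0.44480661 -0.43345415  0.        ] [ 0.33793602 -0.45291236  0.        ] [ 0.45574614 -0.43641339  0.        ]
box top (array([ 0.33741004, -0.44838747,  0.07133504]), [np.float64(0.0029749101640480133), np.float64(0.0029749101640478954)]) (array([ 0.34545246, -0.43824223,  0.07452766]), [np.float64(0.0013072741144423774), np.float64(0.0013072741144421387)])
disc [ 0.29025757 -0.33619058  0.        ]
scale 4.0
scene2 tcp px [117.36205264 132.35760408]
side2 tcp px [382.85639605  79.88349578]
```

View pics/c5.png

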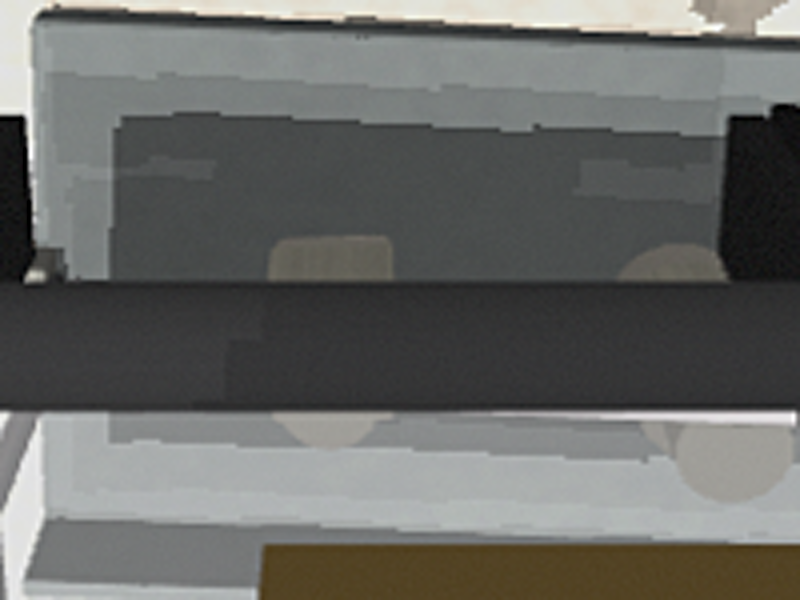

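```bash
python3 - <<'E'
from h import *
for uv in ((272,246),(391,240)): print(atz('wrist2',(230+uv[0]/4,250+uv[1]/4),.012))
E
```

```text
[ 0.57242218 -0.22514117  0.012     ]
[ 0.56823591 -0.19041771  0.012     ]
```

Request:
{"op": "drive_tool", "data": {
  "increments": "-3 27.8 0 0 0; 0 27.8 0 0 0; 0 27.8 0 0 0; 0 27.8 0 0 0; 0 27.8 0 0 0; 0 27.8 0 0 0; 0 27.4 0 0 0; 0 0 0 0 0; 0 0 0 0 0; 0 0 0 0 0"
}}

```text
time: 5.22
position: [0.4516, -0.207, 0.0297]
tool_rot: [-1.182, -1.256, 1.253]
ft_force: [-0.1, 0.1, -0.2]
grip_width: 1.004
```

```bash
python3 - <<'E'
from h import *
plan([0.583,-0.205,0.028],93.5); print(ctrl.get_state()['ft_force'])
snap('side','side3');snap('scene','scene3')
crop('side3',230,40,430,240,'c6')
E
```

```text
pos [ 0.4516 -0.207   0.0297] yawx 93.5 tilt [ 2.6e-03 -2.0e-04 -1.0e+00] tool shift now [  -6.     2.  -131.3] turn -0.0 |d| 131.4
 shift after turn [  -6.     2.  -131.3]
[-0.13722756  0.08729757 -0.23356933]
scale 3.0
```

View pics/c6.png

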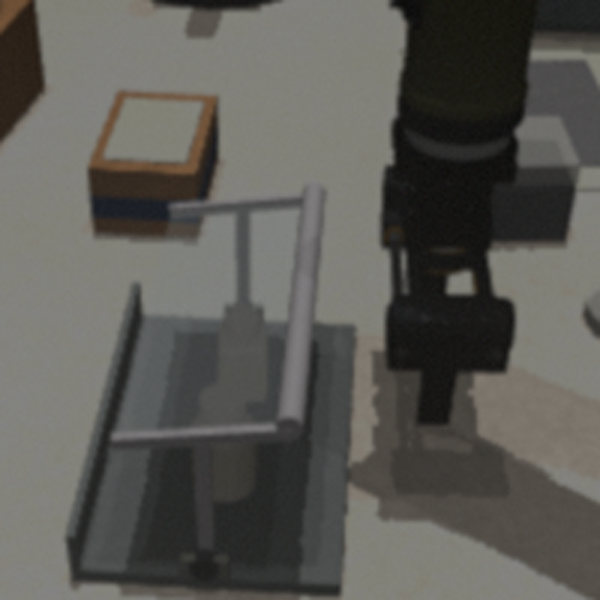

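View pics/scene3.png

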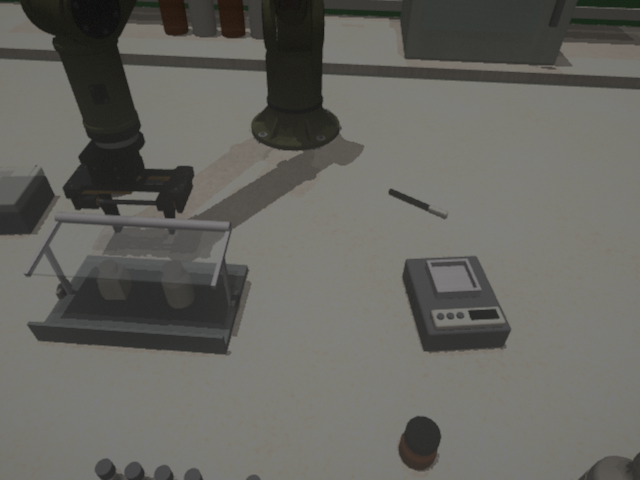

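```bash
python3 - <<'E'
from h import *
s=ctrl.get_state(); M=R.from_rotvec(s['tool_rot']).as_matrix(); p=s['position']
im=cv2.imread('pics/c6.png'); im=np.clip(im*2.5,0,255).astype(np.uint8)
for i,h in enumerate((0,70,100,130,160,190)):
  c=[(0,0,255),(0,255,0),(255,0,0),(0,255,255),(255,255,0),(255,0,255)][i]
  pts=[((proj('side3',p+M@np.array([.095*(h>0),-h/1000,z]))-[230,40])*3).astype(int).tolist() for z in (-.0375,.0375)]
  print(h,p[2]+h/1000,pts); cv2.line(im,pts[0],pts[1],c,1)
cv2.imwrite('pics/c7.png',im[60:500,300:600].repeat(1,0)); 
im=cv2.imread('pics/c7.png'); cv2.imwrite('pics/c7.png',cv2.resize(im,None,fx=1.36,fy=1.36))
crop('scene3',40,130,240,280,'c8'); im=cv2.imread('pics/c8.png'); cv2.imwrite('pics/c8.png',np.clip(im*2.5,0,255).astype(np.uint8))
E
```

```text
0 0.029382771188705664 [[374, 375], [481, 377]]
70 0.09938277118870567 [[385, 376], [507, 379]]
100 0.12938277118870567 [[388, 335], [514, 338]]
130 0.15938277118870567 [[392, 292], [521, 296]]
160 0.18938277118870567 [[396, 247], [529, 250]]
190 0.21938277118870567 [[400, 200], [537, 203]]
scale 4.0
```

View pics/c7.png

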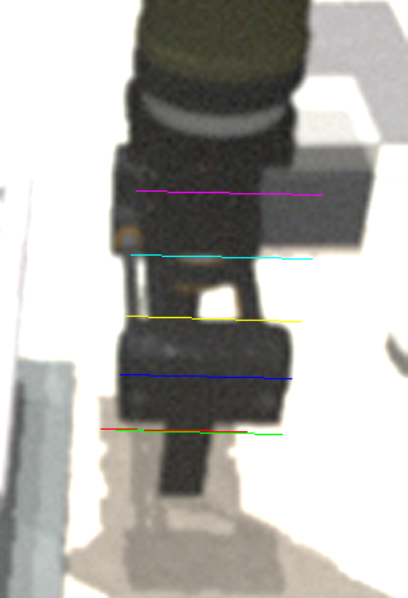

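View pics/c8.png

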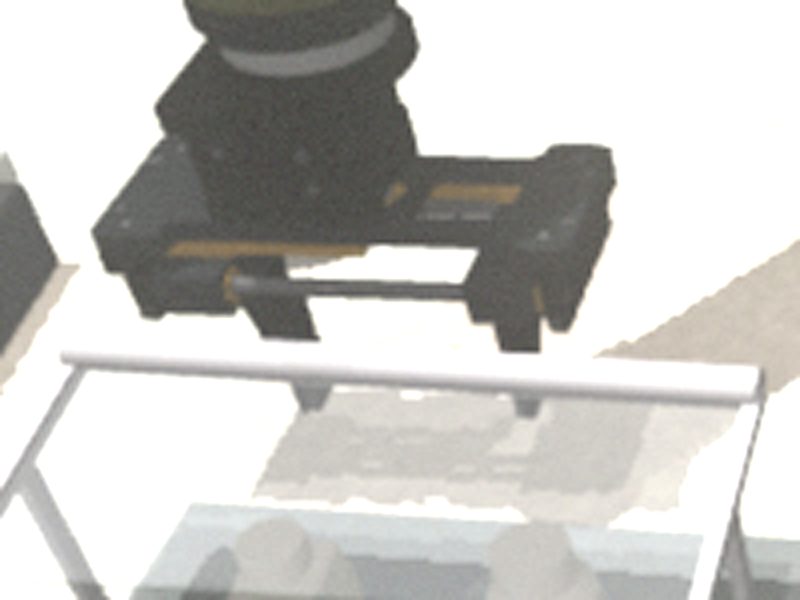

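Request:
{"op": "drive_tool", "data": {
  "increments": "-1 0 -12 0 0; -1 0 -12 0 0; -1 0 -12 0 0; -1 0 -9 0 0; -1 0 -8 0 0; -1 0 -8 0 0; 0 0 -8 0 0; 0 0 -8 0 0"
}}

```text
time: 6.32
position: [0.528, -0.2088, 0.0284]
tool_rot: [-1.181, -1.253, 1.254]
ft_force: [-2.6, -1.4, 0.3]
grip_width: 0.997
```

```bash
python3 - <<'E'
from h import *
plan([0.583,-0.2055,0.029],93.5); print(ctrl.get_state()['ft_force'])
snap('side','side4');
crop('side4',230,40,430,240,'c9')
E
```

```text
pos [ 0.528  -0.2088  0.0284] yawx 93.43 tilt [ 2.e-04 -6.e-04 -1.e+00] tool shift now [ -0.   -0.6 -55.1] turn -0.07 |d| 55.1
 shift after turn [ -0.1  -0.6 -55.1]
[-2.62905496 -1.37193591  0.26612924]
scale 3.0
```

View pics/c9.png

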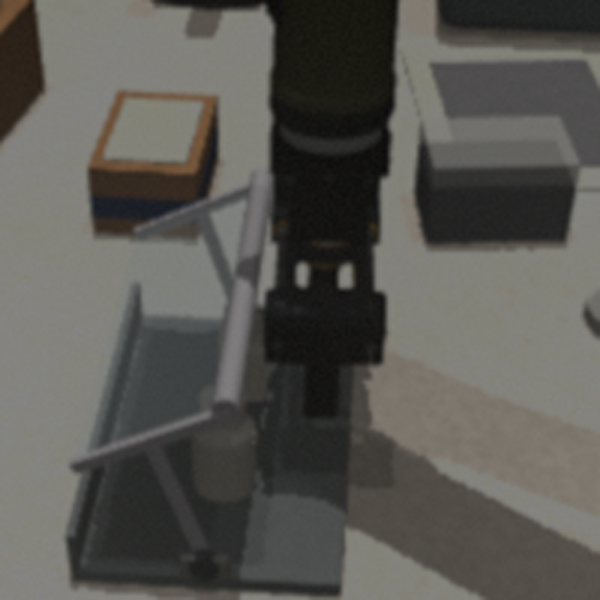

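The side view shows the gripper body pushing the roller back at about 2.6 N, with both bottles still standing. I'll continue in to the bottle.

Request:
{"op": "drive_tool", "data": {
  "increments": "0 0 -8 0 0; 0 0 -8 0 0; 0 0 -8 0 0; 0 0 -8 0 0; 0 0 -8 0 0; 0 0 -8 0 0; 0 0 -7 0 0; 0 0 0 0 0; 0 0 0 0 0"
}}

```text
time: 7.5
position: [0.5823, -0.2047, 0.0283]
tool_rot: [-1.179, -1.254, 1.254]
ft_force: [-3.3, -1.1, 0.5]
grip_width: 1.0
```

```bash
python3 - <<'E'
from h import *
plan([0.583,-0.2055,0.029],93.5); print(ctrl.get_state()['ft_force'])
snap('side','side5');snap('scene','scene5')
crop('side5',230,40,430,240,'d1');crop('scene5',30,130,270,310,'d2')
for n in ('d1','d2'): im=cv2.imread(f'pics/{n}.png'); cv2.imwrite(f'pics/{n}.png',np.clip(im*1.8,0,255).astype(np.uint8))
E
```

```text
pos [ 0.5823 -0.2047  0.0283] yawx 93.48 tilt [-4.e-04  4.e-04 -1.e+00] tool shift now [-0.9 -0.7 -0.7] turn -0.02 |d| 1.3
 shift after turn [-0.9 -0.7 -0.7]
[-3.25219727 -1.07211077  0.45079687]
scale 3.0
scale 3.3333333333333335
```

View pics/d1.png

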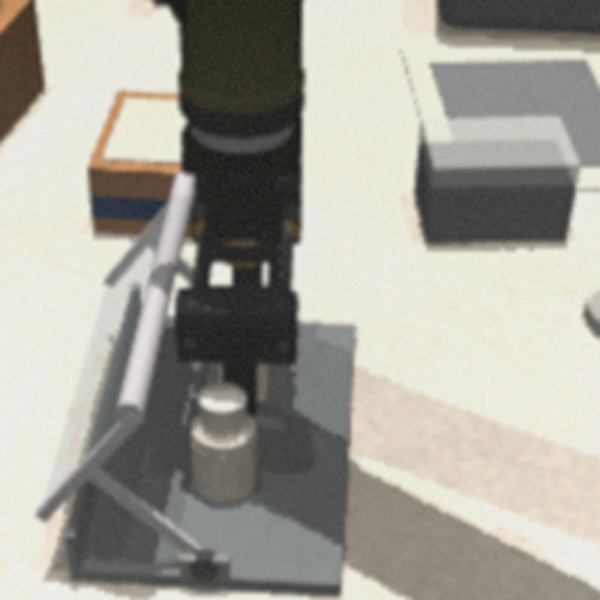

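View pics/d2.png

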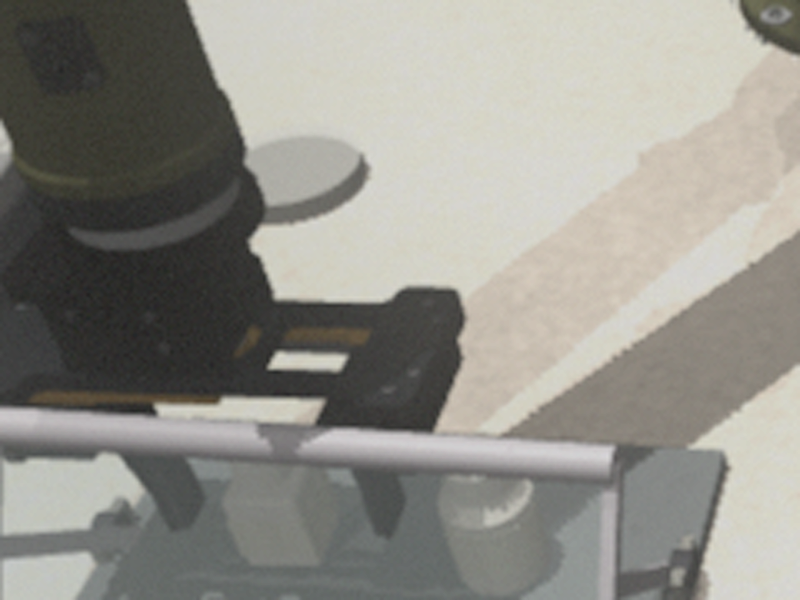

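The bottle is between the fingers: in the scene crop the fingertips are at (180,525) and (390,530), with the bottle between them at (280,515). The flap is held open and the round bottle stands clear of the fingers. Now I close.

Request:
{"op": "drive_tool", "data": {
  "increments": "0 0 0 0 60; 0 0 0 0 100; 0 0 0 0 140; 0 0 0 0 180; 0 0 0 0 220; 0 0 0 0 220; 0 0 0 0 220; 0 0 0 0 220",
  "squeeze": 15
}}

```text
time: 8.6
position: [0.5825, -0.2048, 0.0284]
tool_rot: [-1.18, -1.254, 1.254]
ft_force: [-3.5, 0.2, -0.4]
grip_width: 0.392
```

Request:
{"op": "drive_tool", "data": {
  "increments": "0 -2 0 0 220; 0 -3 0 0 220; 0 -3 0 0 220; 0 -2 0 0 220; 0 0 0 0 220"
}}

```text
time: 9.22
position: [0.5828, -0.2048, 0.0387]
tool_rot: [-1.18, -1.254, 1.254]
ft_force: [-3.4, 0.0, -0.1]
grip_width: 0.389
```

```bash
python3 - <<'E'
from h import *
plan([0.44,-0.2055,0.040],93.5); print(ctrl.get_state()['ft_force'])
snap('side','side6');snap('scene','scene6')
crop('side6',230,40,430,240,'d3');crop('scene6',30,130,270,310,'d4')
for n in ('d3','d4'): im=cv2.imread(f'pics/{n}.png'); cv2.imwrite(f'pics/{n}.png',np.clip(im*1.8,0,255).astype(np.uint8))
E
```

```text
pos [ 0.5828 -0.2048  0.0387] yawx 93.48 tilt [ 6.e-04  1.e-04 -1.e+00] tool shift now [  8.   -1.4 142.5] turn -0.02 |d| 142.8
 shift after turn [  8.   -1.4 142.5]
[-3.40020624  0.03009219 -0.12776739]
scale 3.0
scale 3.3333333333333335
```

View pics/d3.png

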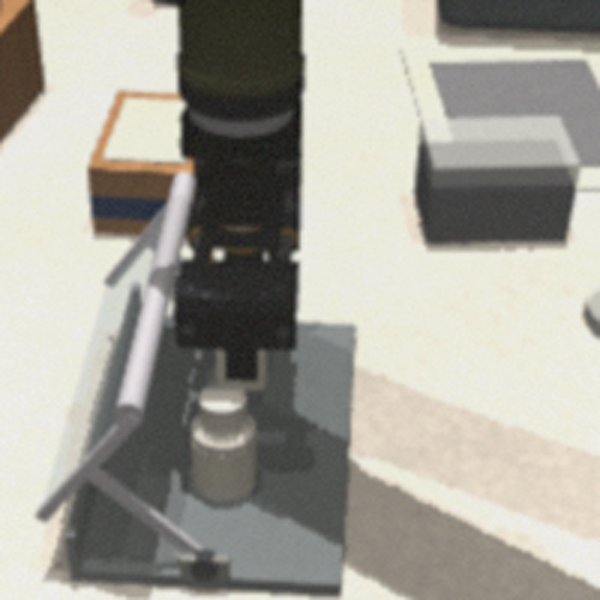

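View pics/d4.png

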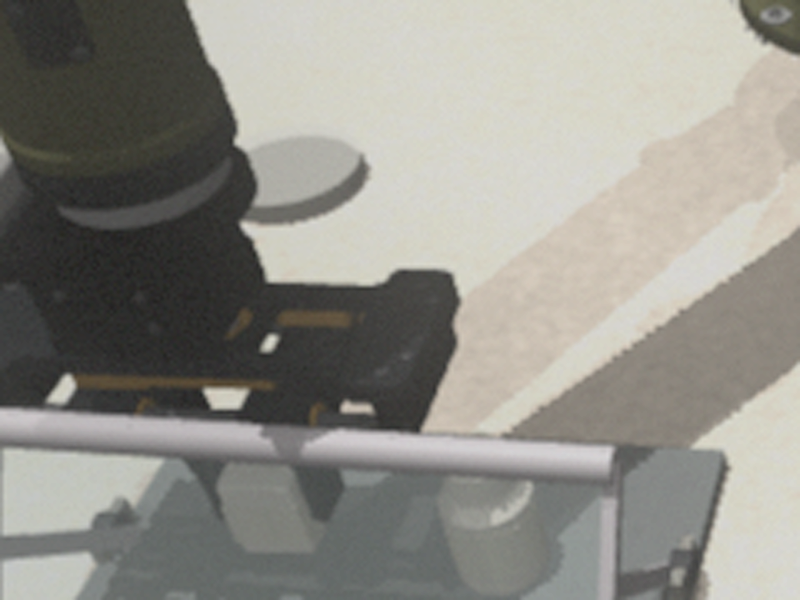

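The bottle is gripped (opening 33.9 mm) and lifted 10 mm, and the round bottle hasn't moved. I back straight out so the roller follows the hand down to shut.

Request:
{"op": "drive_tool", "data": {
  "increments": "0 0 8 0 220; 0 0 10 0 220; 0 0 10 0 220; 0 0 10 0 220; 0 0 10 0 220; 0 0 10 0 220; 0 0 10 0 220; 0 0 8 0 220; 0 0 8 0 220; 0 0 8 0 220; 0 0 8 0 220; 0 0 10 0 220; 0 0 13 0 220; 0 0 15 0 220; 0 0 0 0 220; 0 0 0 0 220"
}}

```text
time: 11.32
position: [0.4452, -0.2132, 0.0386]
tool_rot: [-1.181, -1.255, 1.253]
ft_force: [0.6, 0.3, -0.3]
grip_width: 0.391
```

```bash
python3 - <<'E'
from h import *
plan([0.45,-0.2055,0.2],93.5); print(ctrl.get_state()['ft_force'])
snap('side','side7');snap('scene','scene7')
crop('side7',230,40,430,240,'d5');crop('scene7',30,130,270,310,'d6')
for n in ('d5','d6'): im=cv2.imread(f'pics/{n}.png'); cv2.imwrite(f'pics/{n}.png',np.clip(im*1.8,0,255).astype(np.uint8))
E
```

```text
pos [ 0.4452 -0.2132  0.0386] yawx 93.48 tilt [ 1.1e-03  1.0e-04 -1.0e+00] tool shift now [   7.3 -161.4   -5.4] turn -0.02 |d| 161.7
 shift after turn [   7.3 -161.4   -5.4]
[ 0.61394579  0.27939054 -0.32658562]
scale 3.0
scale 3.3333333333333335
```

View pics/d5.png

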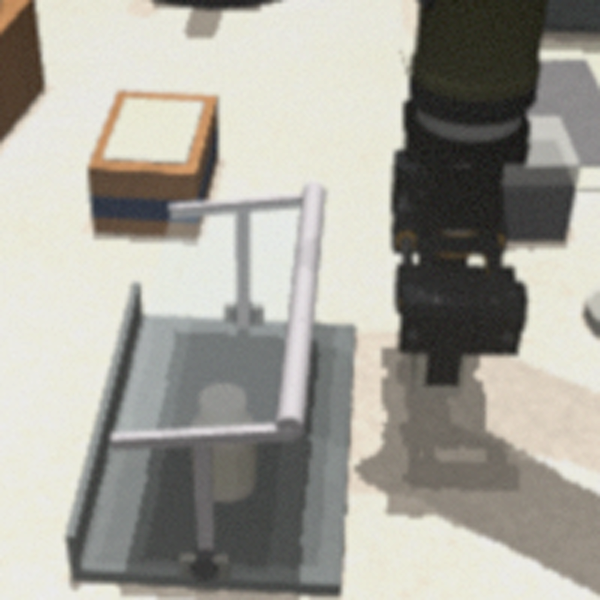

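View pics/d6.png

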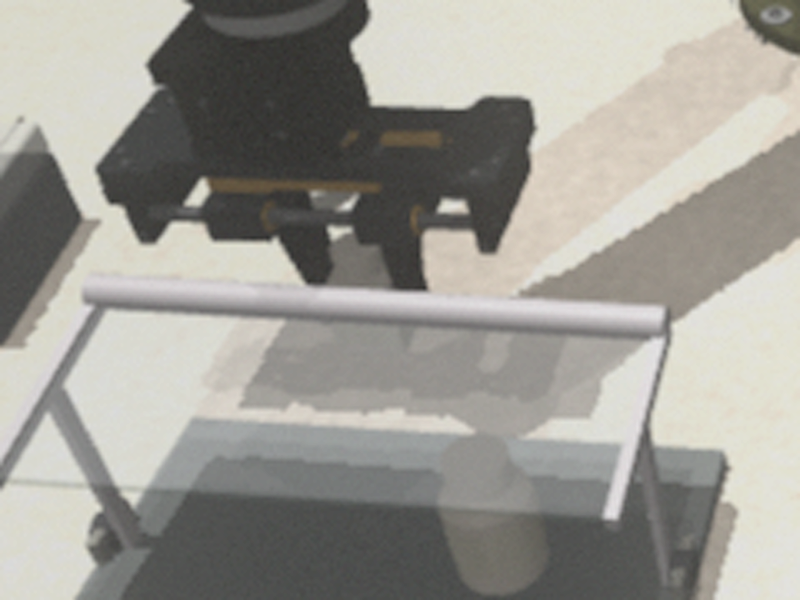

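The flap is shut and the round bottle stands as before, with the square bottle in the hand. Next I lift and carry it to the seat.

Request:
{"op": "drive_tool", "data": {
  "increments": "0 -32 0 0 220; 0 -32 0 0 220; 0 -32 0 0 220; 0 -32 0 0 220; 0 -32 0 0 220; 40 0 -3 0 220; 40 0 -3 0 220; 40 0 -3 0 220; 40 0 -3 0 220; 40 0 -3 0 220; 40 0 -3 0 220; 40 0 -3 0 220; 40 0 -3 0 220; 40 0 -3 0 220; 40 0 -3 0 220; 40 0 -3 0 220; 30 0 -3 -5 220; 0 0 0 0 220; 0 0 0 0 220"
}}

```text
time: 13.8
position: [0.4524, 0.2573, 0.1981]
tool_rot: [-1.137, -1.316, 1.317]
ft_force: [0.6, 0.5, 0.1]
grip_width: 0.39
```

```bash
python3 - <<'E'
from h import *
plan([0.535,0.315,0.12],98.5); print(ctrl.get_state()['ft_force'])
snap('side','side8');snap('wrist','wrist8')
E
```

```text
pos [0.4524 0.2573 0.1981] yawx 98.41 tilt [-3.e-04 -1.e-03 -1.e+00] tool shift now [ 45.1  78.  -90.2] turn -0.09 |d| 127.5
 shift after turn [ 44.9  78.  -90.2]
[0.62109458 0.49637069 0.07423743]
```

View pics/side8.png

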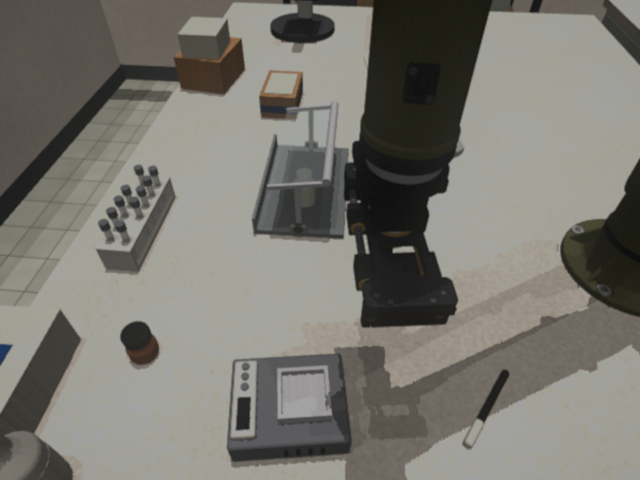

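View pics/wrist8.png

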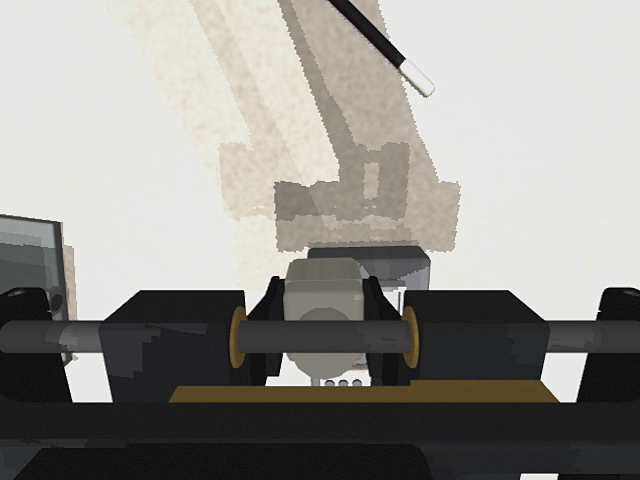

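```bash
python3 - <<'E'
from h import *
crop('wrist8',260,240,400,345,'e1')
s=ctrl.get_state(); M=R.from_rotvec(s['tool_rot']).as_matrix(); p=s['position']
for uv in ((288,262),(361,262),(324,260)):
    print((M.T@(atz('wrist8',uv,p[2]-.0164)-p)*1000).round(1))
E
```

```text
scale 5.714285714285714
[-19.8  16.4  12.5]
[19.6 16.4 12.5]
[-0.3 16.4 13.7]
```

View pics/e1.png

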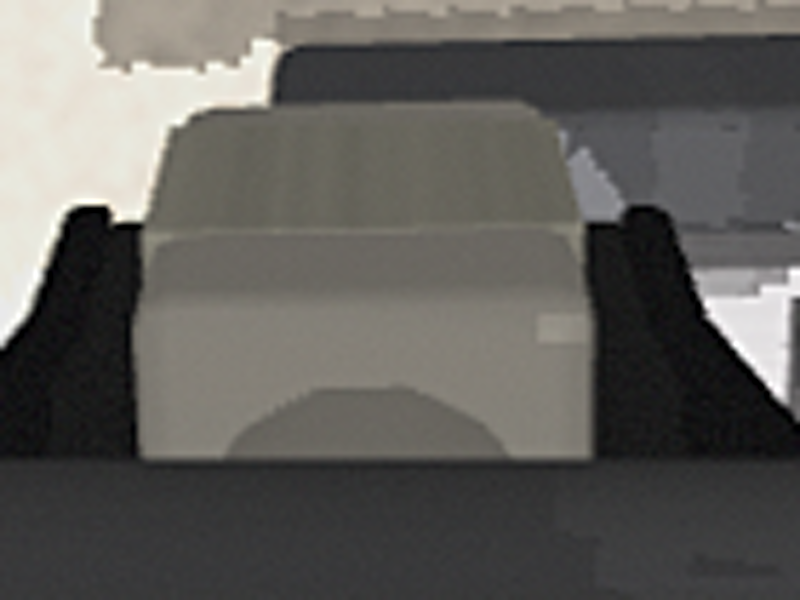

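The wrist crop shows the bottle upright between the fingers. Its front face is about 14.6 mm from the tool axis, so its centre is about 2.4 mm ahead of the TCP. I'll correct for that.

Request:
{"op": "drive_tool", "data": {
  "increments": "9 0 -17.5 0 220; 9 0 -17.5 0 220; 9 0 -17.5 0 220; 9 0 -17.5 0 220; 9 0 -17.5 0 220; 0 20 0 0 220; 0 20 0 0 220; 0 20 0 0 220; 0 18 0 0 220; 0 0 0 0 220; 0 0 0 0 220"
}}

```text
time: 15.28
position: [0.5325, 0.3157, 0.1209]
tool_rot: [-1.136, -1.318, 1.317]
ft_force: [-0.0, -0.7, -0.1]
grip_width: 0.39
```

```bash
python3 - <<'E'
from h import *
plan([0.5326,0.315,0.067],98.5); print(ctrl.get_state()['ft_force'])
snap('side','side9');snap('scene','scene9')
crop('side9',200,230,400,470,'e2');crop('scene9',360,150,560,360,'e3')
for n in ('e2','e3'): im=cv2.imread(f'pics/{n}.png'); cv2.imwrite(f'pics/{n}.png',np.clip(im*1.8,0,255).astype(np.uint8))
E
```

```text
pos [0.5325 0.3157 0.1209] yawx 98.47 tilt [ 9.e-04  5.e-04 -1.e+00] tool shift now [-0.7 53.9  0.1] turn -0.03 |d| 53.9
 shift after turn [-0.7 53.9  0.1]
[-0.03054061 -0.65281788 -0.09972159]
scale 2.5
scale 2.857142857142857
```

View pics/e2.png

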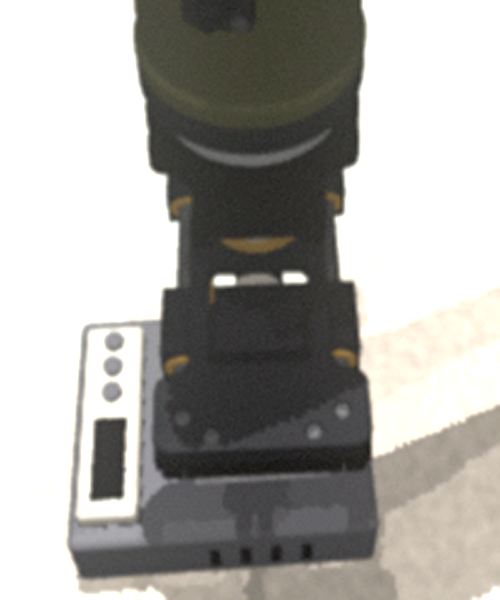

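View pics/e3.png

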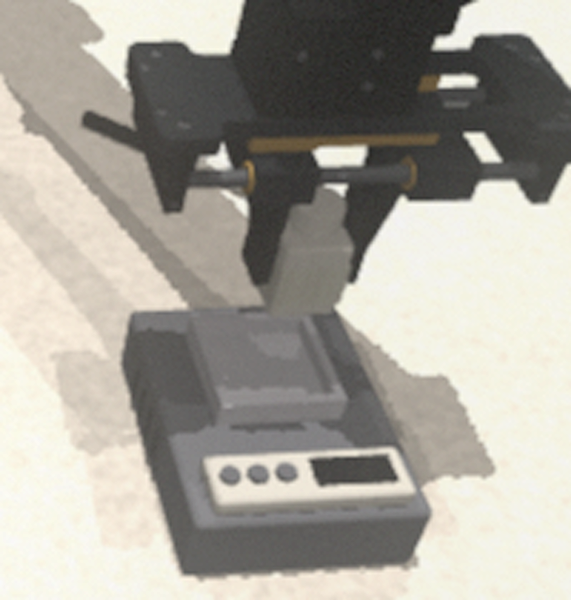

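The bottle hovers squarely over the seat, so I lower it until the base nearly touches.

Request:
{"op": "drive_tool", "data": {
  "increments": "0 15 0 0 220; 0 15 0 0 220; 0 10 0 0 220; 0 6 0 0 220; 0 4 0 0 220; 0 2 0 0 220; 0 0 0 0 220; 0 0 0 0 220"
}}

```text
time: 16.38
position: [0.5324, 0.3156, 0.0688]
tool_rot: [-1.136, -1.318, 1.317]
ft_force: [0.3, 0.7, -0.3]
grip_width: 0.391
```

```bash
python3 - <<'E'
from h import *
plan([0.5326,0.315,0.066],98.5); print(ctrl.get_state()['ft_force'])
snap('scene','scene10');crop('scene10',390,180,520,350,'e4')
im=cv2.imread(f'pics/e4.png'); cv2.imwrite(f'pics/e4.png',np.clip(im*1.8,0,255).astype(np.uint8))
E
```

```text
pos [0.5324 0.3156 0.0688] yawx 98.47 tilt [ 6.e-04  5.e-04 -1.e+00] tool shift now [-0.7  2.8 -0.1] turn -0.03 |d| 2.9
 shift after turn [-0.7  2.8 -0.1]
[ 0.30888623  0.68429448 -0.25966181]
scale 3.5294117647058822
```

View pics/e4.png

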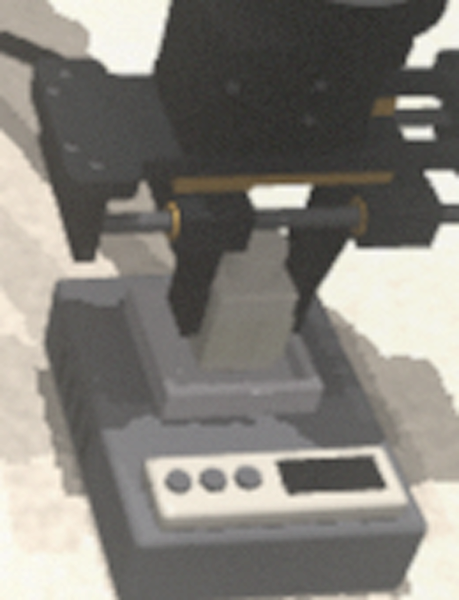

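Still no contact force, and the estimated gap is about 2 mm, so I lower 1 mm at a time.

Request:
{"op": "drive_tool", "data": {
  "increments": "0 1 0 0 220; 0 1 0 0 220; 0 0 0 0 220; 0 0 0 0 220"
}}

```text
time: 16.92
position: [0.5321, 0.3155, 0.0663]
tool_rot: [-1.136, -1.317, 1.317]
ft_force: [0.9, 0.2, -0.4]
grip_width: 0.392
```

Request:
{"op": "drive_tool", "data": {
  "increments": "0 0.5 0 0 220; 0 0 0 0 220; 0 0 0 0 220"
}}

```text
time: 17.3
position: [0.5322, 0.3155, 0.0663]
tool_rot: [-1.136, -1.317, 1.317]
ft_force: [-2.1, -1.7, 4.0]
grip_width: 0.395
```

The wrist now reads 4 N upward, so the base is seated. I release and rise.

Request:
{"op": "drive_tool", "data": {
  "increments": "0 0 0 0 140; 0 0 0 0 120; 0 0 0 0 90; 0 0 0 0 60; 0 0 0 0 30; 0 0 0 0 0; 0 0 0 0 0; 0 0 0 0 0"
}}

```text
time: 18.3
position: [0.5322, 0.3155, 0.0659]
tool_rot: [-1.136, -1.317, 1.317]
ft_force: [-0.2, -0.4, -0.0]
grip_width: 0.992
```

Request:
{"op": "drive_tool", "data": {
  "increments": "0 -8 0 0 0; 0 -12 0 0 0; 0 -20 0 0 0; 0 -25 0 0 0; 0 -25 0 0 0; 0 -25 0 0 0; 0 0 25 0 0; 0 0 30 0 0; 0 0 30 0 0; 0 0 0 0 0; 0 0 0 0 0"
}}

```text
time: 19.68
position: [0.449, 0.3032, 0.1822]
tool_rot: [-1.137, -1.319, 1.315]
ft_force: [0.2, 0.3, -0.4]
grip_width: 1.004
```

```bash
python3 - <<'E'
from h import *
print(ctrl.get_state()['position'],ctrl.get_state()['ft_force'])
snap('side','side11');snap('scene','scene11')
crop('side11',220,300,380,470,'f1');crop('scene11',390,215,520,350,'f2')
for n in ('f1','f2'): im=cv2.imread(f'pics/{n}.png'); cv2.imwrite(f'pics/{n}.png',np.clip(im*1.8,0,255).astype(np.uint8))
E
```

```text
[0.44901144 0.30315817 0.18222936] [ 0.16049186  0.34593638 -0.44862579]
scale 3.5294117647058822
scale 4.444444444444445
```

View pics/f1.png

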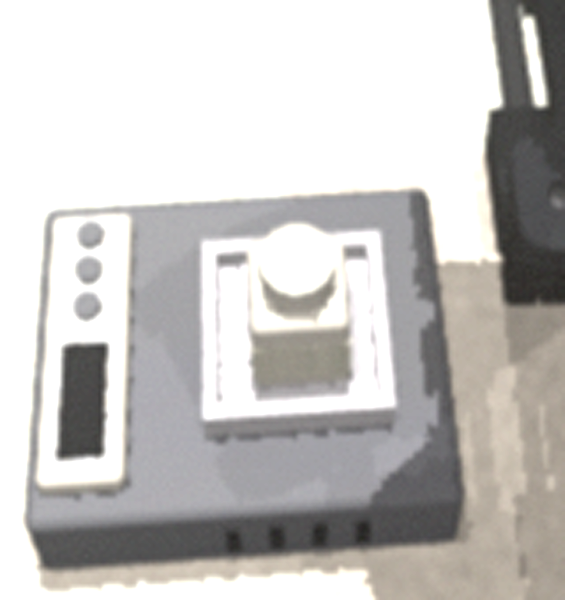

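View pics/f2.png

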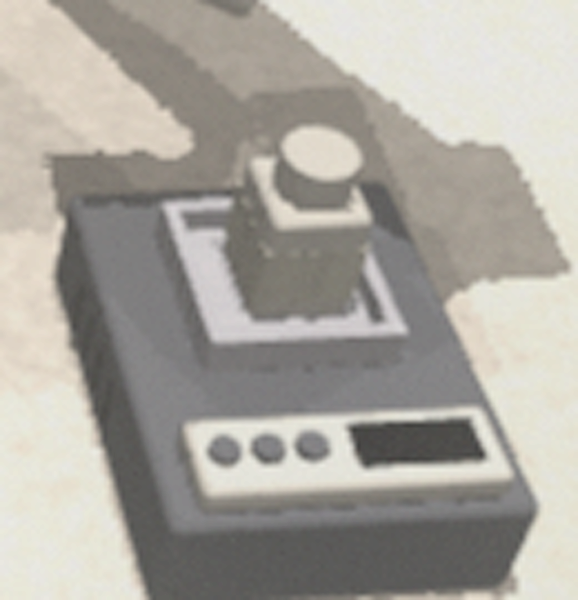

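View pics/scene11.png

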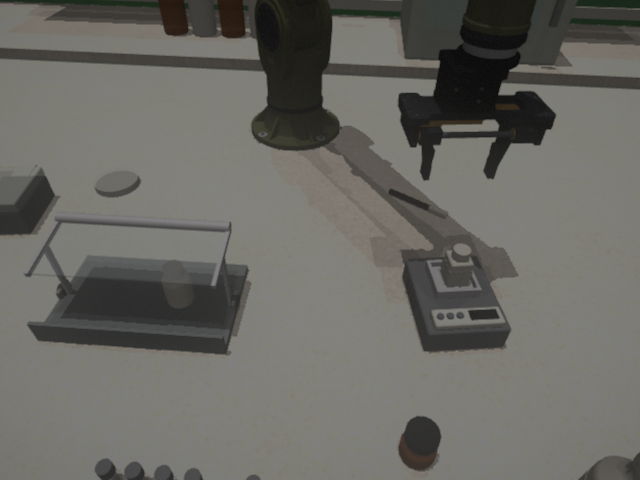

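The square bottle stands upright inside the seat walls, square to them, at (458,268) in the scene view. The flap is shut, with the roller at (57,218) to (229,227) as at the start. The round bottle is still at (178,285), and the hand touches nothing.

```bash
python3 - <<'E'
from h import *
print(tri(('scene11',(390+321/4.4444,215+150/4.4444)),('side11',(220+297/3.5294,300+258/3.5294))))
a=cv2.imread('pics/scene0.png').astype(int);b=cv2.imread('pics/scene11.png').astype(int)
print('roundbottle diff',np.abs(a-b)[255:310,155:200].mean(),'roller diff',np.abs(a-b)[212:232,55:232].mean())
print(workorder.close_job())
E
```

```text
(array([0.53274716, 0.31718519, 0.11237233]), [np.float64(0.00022537930574282743), np.float64(0.00022537930574273638)])
roundbottle diff 7.151784511784512 roller diff 10.838229755178908
the job is handed in; nothing more can be done
None
```

The square bottle now stands upright in the square seat of the warming block, and I've handed the job in; about 20 s of the 48 s were used. I pushed the flap's roller back with the gripper body (about 3 N) and held it open while gripping the bottle at 15 N. I lifted it 10 mm, backed out so the flap closed behind the hand, then set the bottle down until the wrist read 4 N and released it.

**Last checks:**
- **Square bottle:** its cap top measured (0.533, 0.317, 0.112) m. That is within about 2–3 mm of the seat centre, and the height fits a bottle standing on the 50 mm seat floor.
- **Flap, round bottle and hand:** the flap is shut and the round bottle is in its original place by eye. The hand was clear, with wrist force near zero.

**Checks that disagreed or were inconclusive:**
- **Before-and-after picture comparison:** I compared the scene image at the start and end around the flap's roller and the round bottle. The differences were not zero (about 11 and 7 grey levels). I put this down to image noise and changed light and shadow and did not look further, so it confirms nothing either way.
- **Square bottle's starting position:** the views differed by about 5 mm front to back and 3 degrees in turn. In the hand the bottle sat 2.4 mm ahead of centre, and I corrected for that when placing it.

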